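# Fold down the ratchet reading board and park the jar lid on it

### The arm

A 6-joint arm with a two-finger parallel gripper is mounted at the origin on the work surface. World frame = base frame: x ahead of the robot, y to its left, z up, the work surface at z = 0. Lengths are in m, angles in degrees, forces in N, time in s.
With the tool pointing down it reaches from about 0.3 to 0.75 m from the base axis. Payload 8.5 kg.
Tool frame: the origin (TCP) lies midway between the tips of the shut fingers; the grasp point (between the pads) lies 19 mm behind it; z points along the fingers, y is the direction in which the jaws open and shut (so a half turn about z gives the same grasp; the last joint's range is limited). The gripper opens to 85 mm and grips with 20 to 120 N. Pads are 22 mm wide; open, the fingers measure 114 mm over their backs; the gripper's body (76 mm by 85 mm) begins 54 mm behind the grasp point. The pads swing forward as they close: fully open they stand 13 mm farther back than shut.
Start: joints at [55.159, 21.807, 74.336, -0, 83.858, -12.336], TCP at [0.211, 0.508, 0.231] pointing down, gripper open.
Joint ranges: [-178.18, 178.18], [-50.72, 133.34], [12.68, 142.11], [-81.47, 261.47], [9.98, 163.14], [-165.26, 165.26]. Speed limits (degrees/s): [136.94, 136.94, 180, 180, 180, 180].

### API

Orientations are given as a 3x3 rotation matrix whose columns are the frame's x, y, z axes.
In Python, from rig import status, eyes, env gives the robot as it stands. The module is installed in compiled form; this text tells all that it offers.
- The arm moves only by the tool play_rows, never from a script. Its argument "targets" is text: rows parted by semicolons, each of 5 numbers parted by spaces: the shift along the tool's x, y, z in m, then the turn about the tool's z in rad, then the closure, from 0 (fully open) to 1 (shut). A call has 1 to 5 rows; each row is the pose to reach, as a shift and turn from the pose commanded when the call began, along the tool's axes at that moment; what a row does not reach only later rows make up. A row lasts 1/10 s, in which the tool goes at most 50 mm and 8.59 degrees, less where a joint would pass 70% of its speed; a pose out of reach is approached as far as the arm can. A call with a gripper value outside its range is refused whole. The fingers move at their own pace and stop on an object; "force" is the grip in N (left out, the last holds). Time passes only in rows, so rows that repeat a pose let the fingers close. It gives the time, the measured TCP pose, the force and the opening at its end, in the units of the state.
- status.observe(): the state, without advancing time (a new reading comes with each control period).
- eyes.get_image(name): name is "side" or "top" or "wrist"; returns a dict with "pixels" (400x640x3 uint8, red, green, blue), "range_z" (400x640 float32, m along the optical axis (not along the pixel's ray), 0 where there is no reading), "mtx" (3x3 intrinsics, pixels), "k1" (the pictures are not rectified: a ray, as slopes to the right and down, at radius r is drawn at 1 + k1 r^2 times it, then the intrinsics apply), "world_to_cam" (4x4, takes a point from world to camera coordinates); the wrist camera has in their place "T_tool_cam" (4x4, takes a point from camera to tool coordinates, whose origin is the TCP and whose axes are the flange's). Camera axes: x right, y up, looking along -z (the intrinsics and any distortion apply to the point x, -y, -z); pixel columns grow to the right and rows downward; lengths in m; the calibration is good to about 2 mm. A picture is of the moment at which its call begins: read the wrist's pose just before it.
- env.close_job(): hands the job in, once; it reports no verdict.
The state is a dict: "time_s": time; "q": joint angles; "qvel": joint speeds; "joint_efforts": joint torques, N m; "position": TCP position; "tool_rot": TCP orientation; "ft_force": force on the tool from outside, world axes, zero at the start; "wrist_torque": the same for the moment, N m; "grip_width": finger opening in m.
Only numpy, scipy, OpenCV 4.12 (cv2) and the standard library are available. Lean on these libraries where they do the work, as an engineer would, in place of code of your own. Each camera call takes 0.05 s, during which the arm holds its last target.

### The job

Take the propped-up reading board by its steel bar and raise it through its notches and on past the top one, so that the pawl falls clear, then lower it until it lies fully flat. After that, unscrew the white lid of the amber jar with repeated anticlockwise twists until it lifts off, and lay the lid flat, right way up, on the board. Let go of everything, and do not shift the small white bottle and the carton that stand near the jar.

Things in the scene. Friction and masses are not known exactly. Their poses are not given: they have to be found in the camera images.
- board (a joint): Angle (rad) of the pale-wood board above level: 0 fully flat, growing as its far edge rises about the hinge at its near (robot) side; end at 1.55. Notches near 0.27, 0.51, 0.76 (it starts settling into one of these, at rest within 0.5 s) and 1.00 (top). While the pawl is engaged it can be raised, not lowered. Near 1.33 a cam throws the pawl clear; then it sinks freely. Damped hinge (0.55 N m s/rad), 0.6 kg.
- pawl (a joint): Tilt (rad) of the steel pawl lever beside the board: about 0 engaged with the notches (it clicks up to 0.12 as teeth pass), about 0.56 when it has been thrown over and lies clear. It then stays clear.
- hinge (a point): Middle of the board's hinge line, 60 mm above the counter. Axes of the dark wooden stand (fixed, base 205 x 285 x 12 mm): x level, from the hinge towards where the bar lies when the board is flat; y along the hinge line; z up.
- bar (a point): Middle of the bar by which the board is raised: round steel, 12 mm thick, 110 mm long between its two arms, parallel to the hinge line, 40 mm beyond the board's far edge. In the board's axes it lies 195 mm out from the hinge line and 4 mm above it. Axes turn with the board: x out from the hinge, y along the bar, z square to the board.
- board_top (a point): Point on the board's upper face, 85 mm out from the hinge line and midway across; 70 mm above the counter when flat. The face is 215 mm wide (y) and reaches from 10 to 155 mm out from the hinge; its nearest 10 mm carries a lip 12 mm high. Axes as for the bar.
- pawl_head (a point): Round head (22 mm) of the pawl lever, on the outer side of the stand at the stand's -y side, about 160 mm from the middle.
- jar_rim (a point): Centre of the jar's mouth, 132 mm above the counter, hidden by the lid. Amber glass jar, 90 mm across, held fast in a square wooden block, neck 46 mm wide; z up.
- lid_center (a point): Centre, half-way up, of the white ribbed lid, 58 mm across, 40 mm high; z to its top. 9 mm of neck show below it. Anticlockwise from above opens: its yaw starts 0.22 to 0.68 rad ahead of jar_rim's, it is free at 2.35 to 2.75 ahead and meets a stop near 2.8 (it turns easily and never rises until then; the same again half a turn on). Then it lifts straight up, clear after 30 mm. 0.06 kg.
- pill_bottle_mid (a point): Middle of a small white bottle, 52 mm across, 98 mm high, standing near the jar; to be left alone.
- carton_mid (a point): Middle of a cardboard carton 50 x 75 x 105 mm standing near the jar; to be left alone.
Things that resemble listed ones, but are neither listed nor needed, are in the scene too. Of the things shaped like the part that bears lid_center, the white one is meant.

How it is judged:
By the outcome, as a careful person would: the job done as asked, in the order asked, and still so for the second after the job is handed in, with the robot touching nothing.
It also fails if it takes over 67 s, if anything falls off the work surface, if the arm or the gripper's body presses on something with over 40 N, if the wrist force passes 120 N, or if a joint passes its speed limit or range.

## Working session

There is one attempt and no reset: what is moved stays moved. The work goes in short steps, Python scripts to look and compute and a tool call to move; the robot and the scene stay as the last step left them, time stands still between calls to the robot, and variables do not carry over. Pictures are saved under pics/ and viewed, and the job is handed in when it is done.

Besides the shell and the picture viewer there is one more tool, called as name(argument=value, ...) on one line, values as JSON. play_rows: Moves the arm, as the interface text tells. Its arguments: {"type":"object","properties":{"targets":{"type":"string"},"force":{"type":"number"}},"required":["targets"]}

```bash
mkdir -p pics; cat > h.py <<'E'
import numpy as np, cv2
from rig import status, eyes, env
def grab(n,tag):
    s=status.observe(); im=eyes.get_image(n)
    cv2.imwrite(f'pics/{tag}.png',cv2.cvtColor(im['pixels'],cv2.COLOR_RGB2BGR))
    if n=='wrist':
        T=np.eye(4);T[:3,:3]=np.array(s['tool_rot']);T[:3,3]=s['position']
        c2w=T@im['T_tool_cam']
    else: c2w=np.linalg.inv(im['world_to_cam'])
    im['c2w']=c2w
    np.savez(f'pics/{tag}.npz',**{k:im[k] for k in('pixels','range_z','mtx','k1','c2w')})
    return im
def load(tag): return dict(np.load(f'pics/{tag}.npz'))
def rays(im,uv):
    uv=np.asarray(uv,float).reshape(-1,1,2)
    d=np.array([float(im['k1']),0,0,0])
    p=cv2.undistortPoints(uv,im['mtx'],d)[:,0]
    dc=np.c_[p[:,0],-p[:,1],-np.ones(len(p))]
    return im['c2w'][:3,3], dc@im['c2w'][:3,:3].T
def onz(im,uv,z):
    o,d=rays(im,uv); return o+d*((z-o[2])/d[:,2])[:,None]
def cloud(im):
    h,w=im['range_z'].shape
    v,u=np.mgrid[:h,:w]
    o,d=rays(im,np.c_[u.ravel(),v.ravel()])
    P=o+d*im['range_z'].reshape(-1,1)
    P=P.reshape(h,w,3); P[im['range_z']==0]=np.nan
    return P
E
python3 - <<'E'
from h import *
s=status.observe(); print(s)
for n in('side','top','wrist'):
    im=grab(n,n+'0'); print(n,im['mtx'].tolist(),im['k1'],im['c2w'].round(3).tolist())
E
```

```text
{'time_s': 0.0, 'q': array([ 5.51594592e+01,  2.18408522e+01,  7.43873241e+01, -2.84183225e-04,
        8.38591730e+01, -1.23338438e+01]), 'qvel': array([ 0.08054917,  0.07307078, -0.05107952,  0.04861288, -0.01582554,
       -0.12044354]), 'joint_efforts': array([ 7.18338488e-04, -4.48462307e+01, -2.31280982e+01, -1.27184467e-04,
        4.74820670e-03,  1.62826586e-05]), 'position': array([0.21033707, 0.50784997, 0.23069795]), 'tool_rot': array([[-9.23834861e-01,  3.82790278e-01, -8.66910101e-04],
       [ 3.82791126e-01,  9.23834066e-01, -1.25407094e-03],
       [ 3.20834920e-04, -1.49039994e-03, -9.99998838e-01]]), 'ft_force': array([-0.19355058, -1.05859598, -0.10863716]), 'wrist_torque': array([-0.01719803,  0.02616523, -0.05198478]), 'grip_width': 0.08565946284614052}
side [[406.00043836599747, 0.0, 326.69630443826543], [0.0, 406.00043836599747, 192.76183434282999], [0.0, 0.0, 1.0]] -0.07779174835535148 [[0.969, 0.148, -0.2, 0.353], [-0.247, 0.637, -0.73, -0.732], [0.02, 0.756, 0.654, 0.761], [0.0, 0.0, 0.0, 1.0]]
top [[451.86175818181624, 0.0, 325.9530662200944], [0.0, 451.86175818181624, 194.20404094231444], [0.0, 0.0, 1.0]] -0.1224363981957802 [[0.011, 0.999, -0.03, 0.48], [-1.0, 0.011, 0.019, -0.02], [0.019, 0.03, 0.999, 1.115], [0.0, 0.0, 0.0, 1.0]]
wrist [[278.49719841941845, 0.0, 318.8549160025375], [0.0, 278.49719841941845, 198.32232966245576], [0.0, 0.0, 1.0]] -0.015209079683798645 [[0.382, -0.886, -0.262, 0.144], [0.924, 0.366, 0.109, 0.536], [-0.0, -0.284, 0.959, 0.373], [0.0, 0.0, 0.0, 1.0]]
```

View pics/side0.png

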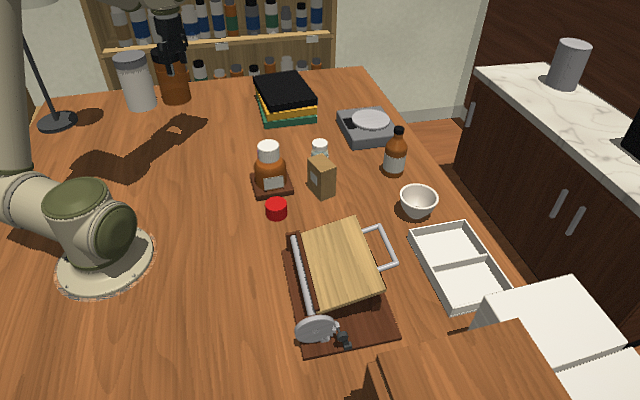

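View pics/top0.png

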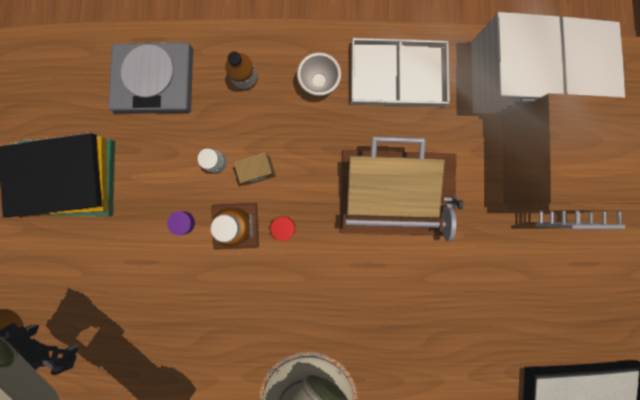

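View pics/wrist0.png

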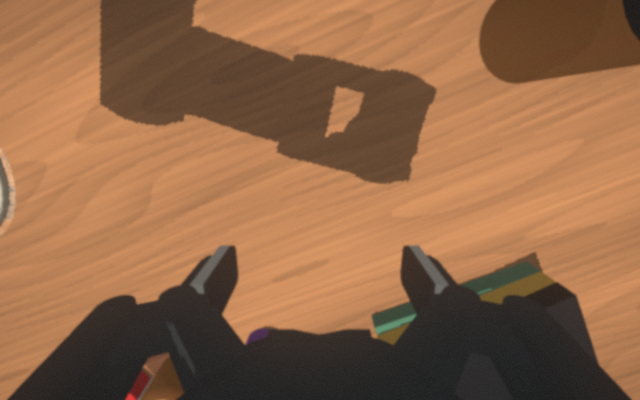

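The white lid on the amber jar is at top (227,228). The loose red (282,228) and purple (180,223) lids are decoys. The board is at top (395,185), with its bar at (398,140) and the pawl head at (450,222).

```bash
python3 - <<'E'
from h import *
for tag,box in(('top0',(350,440,160,212)),('side0',(310,375,225,300))):
    im=load(tag);P=cloud(im);px=im['pixels'].astype(int)
    # board: pale wood
    hsv=cv2.cvtColor(im['pixels'],cv2.COLOR_RGB2HSV)
    u0,u1,v0,v1=box
    Q=P[v0:v1,u0:u1].reshape(-1,3);Q=Q[np.isfinite(Q).all(1)]
    for _ in range(4):
        c=Q.mean(0);n=np.linalg.svd(Q-c,full_matrices=False)[2][2];n*=np.sign(n[2])
        r=(Q-c)@n;Q=Q[abs(r)<max(.004,2*r.std())] if r.std()>.001 else Q
    print(tag,'plane',c.round(4),n.round(4),'res',r.std().round(4),'ang',np.arccos(n[2]).round(4),'az',np.degrees(np.arctan2(n[1],n[0])).round(2))
im=load('top0');P=cloud(im)
print('bar px z', P[136:145,385:415:5,2].round(3))
print('lid', P[228,227],P[228,282],'bottle',P[160,208],'carton',P[168,253])
cv2.imwrite('pics/c1.png',cv2.resize(cv2.cvtColor(im['pixels'][125:245,330:480],cv2.COLOR_RGB2BGR),None,fx=5,fy=5,interpolation=cv2.INTER_CUBIC))
cv2.imwrite('pics/c2.png',cv2.resize(cv2.cvtColor(im['pixels'][140:260,160:310],cv2.COLOR_RGB2BGR),None,fx=5,fy=5,interpolation=cv2.INTER_CUBIC))
E
```

```text
top0 plane [ 0.5323 -0.1962  0.0917] [-0.2545  0.0052  0.9671] res 0.0017 ang 0.2573 az 178.83
side0 plane [ 0.532  -0.2071  0.0915] [-2.534e-01  4.000e-04  9.674e-01] res 0.0012 ang 0.2562 az 179.9
bar px z [[-0.001 -0.003 -0.     0.005 -0.001  0.   ]
 [ 0.119  0.117  0.116  0.118  0.112  0.001]
 [ 0.117  0.117  0.117  0.117  0.12   0.118]
 [ 0.117  0.116  0.116  0.12   0.117  0.121]
 [ 0.117  0.116  0.119  0.118  0.12   0.118]
 [ 0.11   0.116  0.116  0.114  0.116  0.117]
 [-0.005 -0.003  0.112  0.11   0.114  0.113]
 [-0.002 -0.002 -0.001 -0.    -0.002 -0.004]
 [ 0.001  0.001  0.001 -0.001 -0.002  0.002]]
lid [0.43431988 0.17341331 0.14430286] [0.43108052 0.06299446 0.03996292] bottle [0.58541768 0.22883058 0.09776212] carton [0.56773017 0.12516785 0.10272985]
```

View pics/c1.png

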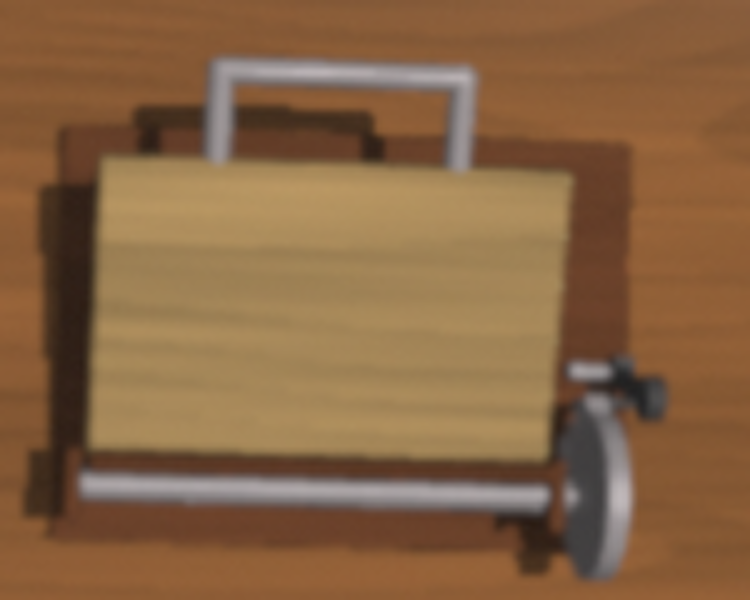

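View pics/c2.png

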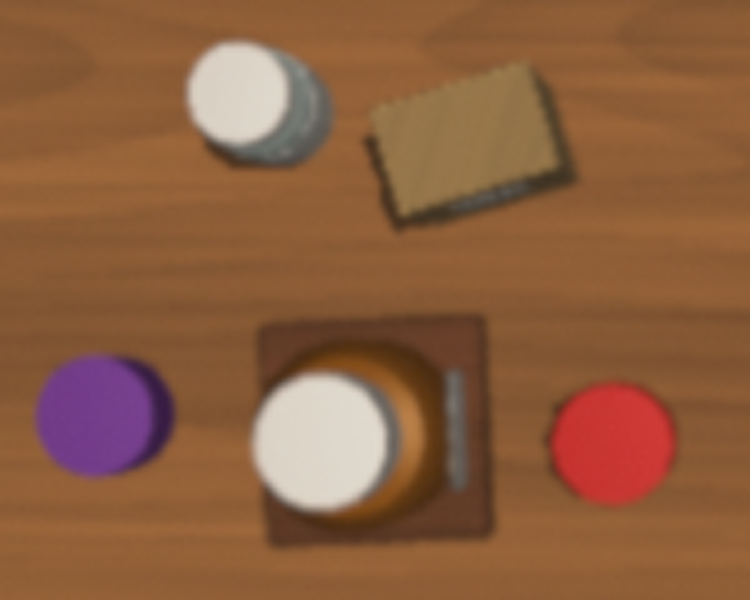

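```bash
python3 - <<'E'
from h import *
im=load('top0');P=cloud(im)
# bar: pixels with z .1-.13, x beyond board
Z=P[...,2]
m=np.zeros(Z.shape,bool);m[132:146,365:432]=True
m&=(Z>.105)
ys,xs=np.where(m)
# crossbar rows: fit line on columns 378..420 centre row
cs=[];
for u in range(378,421):
    r=ys[xs==u]; r=r[r<148]; cs.append((u,r.mean()))
cs=np.array(cs);print('rowsum',[int((xs==u).sum()) for u in range(368,430)])
k=np.polyfit(cs[:,0],cs[:,1],1)
W=onz(im,[[373,np.polyval(k,373)],[398,np.polyval(k,398)],[423,np.polyval(k,423)]],.1145);print('bar',W.round(4))
d=W[0]-W[2];print('bar dir yaw off y',np.degrees(np.arctan2(-d[0],d[1])))
# board corners
hsv=cv2.cvtColor(im['pixels'],cv2.COLOR_RGB2HSV)
b=((hsv[...,0]>15)&(hsv[...,0]<26)&(Z>.06)&(Z<.12)).astype(np.uint8);b[:, :335]=0;b[:,460:]=0;b[:150]=0;b[225:]=0
c=max(cv2.findContours(b,0,2)[0],key=cv2.contourArea);r=cv2.minAreaRect(c);print('board rect',r);print(cv2.boxPoints(r))
# stand contour dark: hinge steel rod z
print('rod',np.nanmedian(P[221:226,360:430],axis=(0,1)))
for u in(350,395,435):print(u,P[216:230,u].round(3)[:, [0,2]].tolist())
# lid
Q=cv2.inRange(im['pixels'],(170,165,150),(255,255,255));Q[:200]=0;Q[255:]=0;Q[:,:195]=0;Q[:,260:]=0
c=max(cv2.findContours(Q,0,2)[0],key=cv2.contourArea);(cx,cy),rr=cv2.minEnclosingCircle(c);M=cv2.moments(c)
cen=(M['m10']/M['m00'],M['m01']/M['m00']);z=np.nanmedian(Z[222:235,221:234]);print(cen,rr,z,onz(im,[cen],z))
e=onz(im,[[cen[0]-rr,cen[1]],[cen[0]+rr,cen[1]]],z);print('diam',np.linalg.norm(e[0]-e[1]))
S=load('side0');PS=cloud(S);q=cv2.inRange(S['pixels'],(170,165,150),(255,255,255));q[:138]=0;q[165:]=0;q[:,:255]=0;q[:,285:]=0
L=PS[q>0];L=L[np.isfinite(L).all(1)];print('side lid',np.percentile(L,[2,50,98],axis=0).round(3))
t=L[L[:,2]>np.percentile(L[:,2],98)-.006];print('top',t.mean(0),t.min(0),t.max(0))
print('carton',np.nanpercentile(P[163:175,240:268].reshape(-1,3),[1,99],axis=0).round(3))
E
```

```text
rowsum [0, 0, 0, 8, 9, 10, 10, 9, 5, 5, 5, 5, 5, 5, 5, 5, 5, 5, 5, 5, 5, 5, 5, 5, 5, 5, 6, 6, 6, 6, 6, 6, 6, 6, 6, 6, 6, 6, 5, 5, 5, 5, 5, 5, 5, 5, 5, 5, 5, 5, 5, 5, 8, 8, 8, 8, 8, 3, 0, 0, 0, 0]
bar [[ 0.6359 -0.1431  0.1145]
 [ 0.6348 -0.1994  0.1145]
 [ 0.6338 -0.2563  0.1145]]
bar dir yaw off y -1.0637970738935751
board rect ((394.8848571777344, 186.6839141845703), (94.82870483398438, 59.5334358215332), 1.7899105548858643)
[[346.5639  214.95514]
 [348.4234  155.45074]
 [443.2058  158.41269]
 [441.3463  217.91708]]
rod [ 0.44636325 -0.20005071  0.06642586]
350 [[0.462, 0.086], [0.46, 0.088], [0.457, 0.081], [0.455, 0.082], [0.452, 0.067], [0.45, 0.067], [0.448, 0.068], [0.445, 0.066], [0.443, 0.067], [0.439, 0.014], [0.436, 0.014], [0.434, 0.013], [0.431, 0.01], [0.429, 0.013]]
395 [[0.463, 0.078], [0.461, 0.084], [0.458, 0.087], [0.456, 0.086], [0.454, 0.085], [0.451, 0.079], [0.449, 0.069], [0.446, 0.068], [0.444, 0.066], [0.442, 0.066], [0.439, 0.062], [0.435, 0.011], [0.432, 0.012], [0.43, 0.008]]
435 [[0.464, 0.073], [0.461, 0.075], [0.459, 0.084], [0.457, 0.085], [0.455, 0.086], [0.452, 0.083], [0.449, 0.067], [0.447, 0.069], [0.445, 0.07], [0.442, 0.068], [0.44, 0.062], [0.436, 0.027], [0.434, 0.027], [0.431, 0.025]]
(223.6490352628077, 227.81969394544242) 13.139972686767578 0.14501952512554744 [[0.43464018 0.18053632 0.14501953]]
diam 0.056984995800092975
side lid [[0.41  0.155 0.143]
 [0.435 0.181 0.146]
 [0.462 0.208 0.148]]
top [0.43524375 0.18011872 0.14561984] [0.40706023 0.15342328 0.14261432] [0.46352534 0.21003155 0.14869582]
carton [[0.554 0.093 0.1  ]
 [0.579 0.154 0.108]]
```

```bash
cat >> h.py <<'E'
def go(x,y,z,yaw=None):
    """shift in tool axes to world TCP target; yaw = world azimuth(deg) of tool x"""
    s=status.observe();R=np.array(s['tool_rot']);p=np.array(s['position'])
    d=R.T@(np.array([x,y,z])-p)
    a=np.degrees(np.arctan2(R[1,0],R[0,0])); t=0
    if yaw is not None: t=-np.radians((yaw-a+180)%360-180)
    print('t',round(s['time_s'],2),'p',p.round(4),'yaw',round(a,2),'| shift',d.round(4),'turn',round(t,4),'| F',s['ft_force'].round(1),'T',s['wrist_torque'].round(2),'w',round(s['grip_width'],4),'q6',s['q'][5].round(1))
E
python3 -c "
from h import *
go(.635,-.1995,.2,88.94)"
```

```text
t 0.15 p [0.2104 0.5079 0.2309] yaw 157.5 | shift [-0.663  -0.491   0.0312] turn 1.1965 | F [0.4 0.  0.7] T [-0.05 -0.01  0.01] w 0.0852 q6 -12.3
```

play_rows(targets="-0.663 -0.491 0.031 1.197 0.65;-0.663 -0.491 0.031 1.197 0.65;-0.663 -0.491 0.031 1.197 0.65;-0.663 -0.491 0.031 1.197 0.65;-0.663 -0.491 0.031 1.197 0.65", force=40)

```text
time_s: 0.65
position: [0.3395, 0.2921, 0.2218]
tool_rot: [[-0.41, 0.912, 0.0], [0.912, 0.41, -0.0], [-0.0, 0.0, -1.0]]
ft_force: [1.8, 0.4, 0.3]
grip_width: 0.0297
```

```bash
python3 -c "
from h import *
go(.635,-.1995,.2,88.94)"
```

```text
t 0.65 p [0.3395 0.2921 0.2218] yaw 114.19 | shift [-0.5695  0.0681  0.0218] turn 0.4407 | F [1.8 0.4 0.3] T [-0.01 -0.   -0.03] w 0.0297 q6 1.3
```

play_rows(targets="-0.57 0.068 0.022 0.441 0.65;-0.57 0.068 0.022 0.441 0.65;-0.57 0.068 0.022 0.441 0.65;-0.57 0.068 0.022 0.441 0.65;-0.57 0.068 0.022 0.441 0.65")

```text
time_s: 1.15
position: [0.4696, 0.0785, 0.2123]
tool_rot: [[0.013, 1.0, -0.0], [1.0, -0.013, 0.0], [0.0, -0.0, -1.0]]
ft_force: [0.9, 1.1, 0.3]
grip_width: 0.0298
```

```bash
python3 -c "
from h import *
go(.635,-.1995,.2,88.94)"
```

```text
t 1.15 p [0.4696 0.0785 0.2123] yaw 89.23 | shift [-0.2757  0.1692  0.0123] turn 0.005 | F [0.9 1.1 0.3] T [ 0.09  0.04 -0.02] w 0.0298 q6 -4.0
```

play_rows(targets="-0.276 0.169 0.012 0.005 0.65;-0.276 0.169 0.012 0.005 0.65;-0.276 0.169 0.012 0.005 0.65;-0.276 0.169 0.012 0.005 0.65;-0.276 0.169 0.012 0.005 0.65")

```text
time_s: 1.65
position: [0.5972, -0.1362, 0.2027]
tool_rot: [[0.018, 1.0, -0.001], [1.0, -0.018, 0.0], [0.0, -0.001, -1.0]]
ft_force: [1.3, 1.1, -0.1]
grip_width: 0.0301
```

```bash
python3 -c "
from h import *
go(.635,-.1995,.2,88.94)"
```

```text
t 1.65 p [ 0.5972 -0.1362  0.2027] yaw 88.95 | shift [-0.0626  0.0389  0.0027] turn 0.0002 | F [ 1.3  1.1 -0.1] T [0.03 0.   0.04] w 0.0301 q6 -22.9
```

play_rows(targets="-0.063 0.039 0.003 0 0.65;-0.063 0.039 0.003 0 0.65;-0.063 0.039 0.003 0 0.65;-0.063 0.039 0.003 0 0.65")

```text
time_s: 2.05
position: [0.6342, -0.1977, 0.1995]
tool_rot: [[0.018, 1.0, -0.001], [1.0, -0.018, 0.001], [0.001, -0.001, -1.0]]
ft_force: [-0.3, -0.2, 0.4]
grip_width: 0.03
```

```bash
python3 -c "
from h import *
go(.635,-.1995,.096,88.94)
grab('wrist','w1');grab('side','s1')
import cv2
cv2.imwrite('pics/s1c.png',cv2.resize(cv2.imread('pics/s1.png')[180:380,240:440],None,fx=3,fy=3))"
```

```text
t 2.05 p [ 0.6342 -0.1977  0.1995] yaw 88.95 | shift [-0.0018  0.0009  0.1035] turn 0.0001 | F [-0.3 -0.2  0.4] T [ 0.03  0.03 -0.01] w 0.03 q6 -26.5
```

View pics/w1.png

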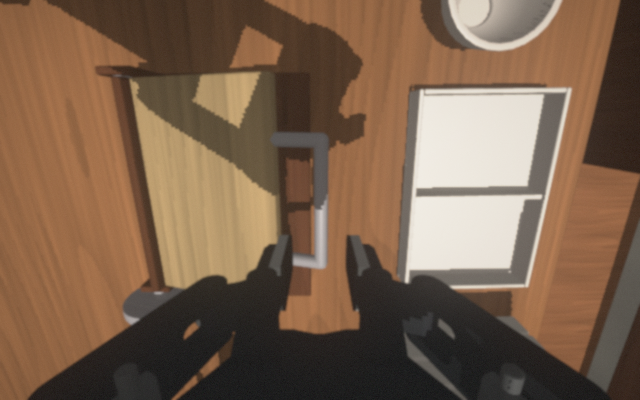

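View pics/s1c.png

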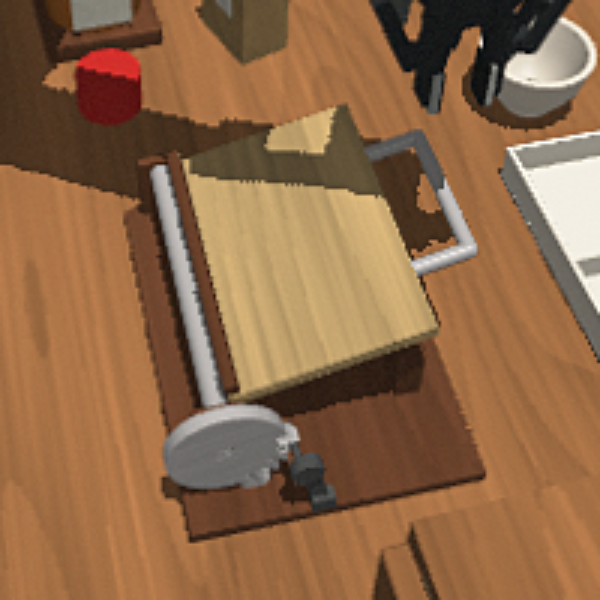

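The wrist view shows the bar at column 320, midway between the fingers (285 and 357). I'll descend and grip it.

play_rows(targets="0 0 0.04 0 0.65;0 0 0.08 0 0.65;0 0 0.104 0 0.65;0 0 0.104 0 0.65")

```text
time_s: 2.55
position: [0.6328, -0.196, 0.0932]
tool_rot: [[0.017, 1.0, -0.006], [1.0, -0.017, 0.003], [0.003, -0.006, -1.0]]
ft_force: [-1.1, -0.1, -0.6]
grip_width: 0.0294
```

play_rows(targets="0 0 0 0 1;0 0 0 0 1;0 0 0 0 1;0 0 0 0 1", force=40)

```text
time_s: 2.95
position: [0.6357, -0.1976, 0.0979]
tool_rot: [[0.018, 1.0, 0.004], [1.0, -0.018, -0.001], [-0.001, 0.004, -1.0]]
ft_force: [5.1, 3.1, 2.8]
grip_width: 0.0107
```

```bash
python3 -c "
from h import *
go(.635,-.1995,.096,88.94)
grab('wrist','w2')
# path
H=np.array([.4467,-.196,.06])
a0=.257
B=lambda a:np.array([.195*np.cos(a)-.004*np.sin(a),.195*np.sin(a)+.004*np.cos(a)])
for a in np.arange(a0,1.46,.08):
    d=B(a)-B(a0);print(round(a,3),'tool y',d[0].round(4),'tool z',(-d[1]).round(4))"
```

```text
t 2.95 p [ 0.6357 -0.1976  0.0979] yaw 89.0 | shift [-0.0019 -0.0007  0.0019] turn 0.001 | F [5.1 3.1 2.8] T [ 0.58 -0.76  0.01] w 0.0107 q6 -26.5
0.257 tool y 0.0 tool z -0.0
0.337 tool y -0.0049 tool z -0.0148
0.417 tool y -0.0109 tool z -0.0292
0.497 tool y -0.0181 tool z -0.0431
0.577 tool y -0.0263 tool z -0.0563
0.657 tool y -0.0356 tool z -0.0688
0.737 tool y -0.0459 tool z -0.0806
0.817 tool y -0.057 tool z -0.0915
0.897 tool y -0.069 tool z -0.1014
0.977 tool y -0.0818 tool z -0.1104
1.057 tool y -0.0952 tool z -0.1184
1.137 tool y -0.1092 tool z -0.1252
1.217 tool y -0.1238 tool z -0.1309
1.297 tool y -0.1387 tool z -0.1354
1.377 tool y -0.1539 tool z -0.1387
1.457 tool y -0.1694 tool z -0.1408
```

View pics/w2.png

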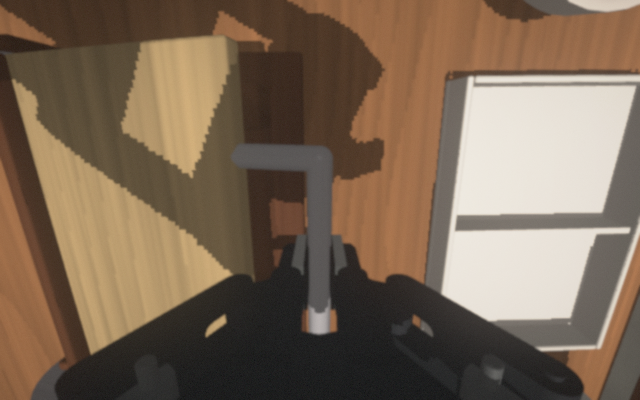

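The bar is gripped (opening 10.7 mm). I'll raise it along the arc.

play_rows(targets="0 -0.003 -0.0085 0 1;0 -0.007 -0.02 0 1;0 -0.0125 -0.033 0 1;0 -0.018 -0.043 0 1;0 -0.0263 -0.0563 0 1", force=40)

```text
time_s: 3.5
position: [0.6104, -0.1971, 0.1543]
tool_rot: [[0.017, 1.0, 0.007], [1.0, -0.017, -0.001], [-0.001, 0.007, -1.0]]
ft_force: [9.3, 4.3, 0.4]
grip_width: 0.0104
```

play_rows(targets="0 -0.0093 -0.0125 0 1;0 -0.0196 -0.0243 0 1;0 -0.0307 -0.0352 0 1;0 -0.0427 -0.0451 0 1;0 -0.0555 -0.0541 0 1")

```text
time_s: 4.0
position: [0.556, -0.1961, 0.2107]
tool_rot: [[0.017, 1.0, 0.013], [1.0, -0.017, -0.003], [-0.002, 0.013, -1.0]]
ft_force: [13.3, 6.0, 11.6]
grip_width: 0.0103
```

```bash
python3 -c "
from h import *
go(.635,-.1995,.096,88.94)
grab('side','s2')
import cv2
cv2.imwrite('pics/s2c.png',cv2.resize(cv2.imread('pics/s2.png')[160:380,240:440],None,fx=3,fy=2.7))"
```

```text
t 4.0 p [ 0.556  -0.1961  0.2107] yaw 89.03 | shift [-0.0018  0.0776  0.1157] turn 0.0017 | F [13.3  6.  11.6] T [ 0.95 -2.41  0.06] w 0.0103 q6 -30.1
```

View pics/s2c.png

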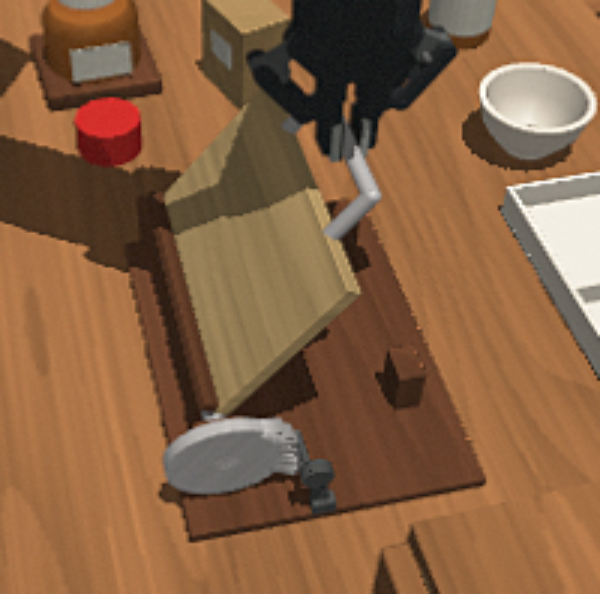

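play_rows(targets="0 -0.0134 -0.008 0 1;0 -0.0274 -0.0148 0 1;0 -0.042 -0.0205 0 1;0 -0.0569 -0.025 0 1;0 -0.0721 -0.0283 0 1")

```text
time_s: 4.55
position: [0.4822, -0.1951, 0.2383]
tool_rot: [[0.017, 1.0, 0.009], [1.0, -0.017, -0.003], [-0.003, 0.009, -1.0]]
ft_force: [5.1, 2.8, 9.2]
grip_width: 0.0106
```

play_rows(targets="0 -0.009 -0.0013 0 1;0 -0.009 -0.0013 0 1")

```text
time_s: 4.75
position: [0.472, -0.1949, 0.2394]
tool_rot: [[0.018, 1.0, 0.006], [1.0, -0.018, -0.003], [-0.003, 0.006, -1.0]]
ft_force: [2.0, 5.8, 13.0]
grip_width: 0.0105
```

```bash
python3 -c "
from h import *
go(.635,-.1995,.096,88.94)
grab('side','s3')
import cv2
cv2.imwrite('pics/s3c.png',cv2.resize(cv2.imread('pics/s3.png')[160:380,240:440],None,fx=3,fy=2.7))"
```

```text
t 4.75 p [ 0.472  -0.1949  0.2394] yaw 88.96 | shift [-0.0013  0.1621  0.1445] turn 0.0004 | F [ 2.   5.8 13. ] T [ 0.85 -0.48 -0.04] w 0.0105 q6 -34.8
```

View pics/s3c.png

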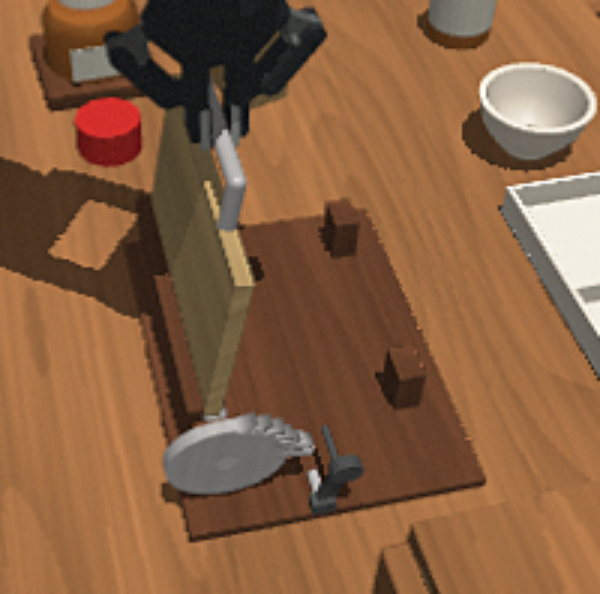

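The pawl has flipped clear: its head now lies outward at crop (345,470). The board is at about 1.42, so I'll lower it.

```bash
python3 -c "
import numpy as np
B=lambda a:np.array([.195*np.cos(a)-.004*np.sin(a),.195*np.sin(a)+.004*np.cos(a)])
A=np.linspace(1.425,0,16)
for i in range(0,15,5):
    print('; '.join('0 %.4f %.4f 0 1'%((B(A[j])-B(A[i]))[0],-(B(A[j])-B(A[i]))[1]) for j in range(i+1,i+6)))"
```

```text
0 0.0182 0.0032 0 1; 0 0.0361 0.0081 0 1; 0 0.0534 0.0147 0 1; 0 0.0700 0.0228 0 1; 0 0.0858 0.0326 0 1
0 0.0148 0.0112 0 1; 0 0.0284 0.0237 0 1; 0 0.0408 0.0375 0 1; 0 0.0518 0.0523 0 1; 0 0.0614 0.0682 0 1
0 0.0080 0.0167 0 1; 0 0.0144 0.0341 0 1; 0 0.0192 0.0520 0 1; 0 0.0222 0.0703 0 1; 0 0.0234 0.0887 0 1
```

play_rows(targets="0 0.018 0.003 0 1;0 0.036 0.008 0 1;0 0.0535 0.0145 0 1;0 0.07 0.023 0 1;0 0.086 0.0325 0 1")

```text
time_s: 5.3
position: [0.558, -0.1965, 0.2048]
tool_rot: [[0.018, 1.0, 0.001], [1.0, -0.018, -0.001], [-0.001, 0.001, -1.0]]
ft_force: [-2.4, 0.3, 2.2]
grip_width: 0.0103
```

play_rows(targets="0 0.015 0.011 0 1;0 0.0285 0.0235 0 1;0 0.041 0.0375 0 1;0 0.052 0.0525 0 1;0 0.0615 0.068 0 1")

```text
time_s: 5.8
position: [0.6194, -0.1979, 0.1359]
tool_rot: [[0.018, 1.0, 0.0], [1.0, -0.018, -0.001], [-0.001, 0.0, -1.0]]
ft_force: [-2.1, -0.3, 1.5]
grip_width: 0.0105
```

```bash
python3 -c "
from h import *
go(.635,-.1995,.096,88.94)"
```

```text
t 5.8 p [ 0.6194 -0.1979  0.1359] yaw 88.97 | shift [-0.0013  0.0156  0.0399] turn 0.0005 | F [-2.1 -0.3  1.5] T [-0.04  0.74 -0.01] w 0.0105 q6 -27.1
```

play_rows(targets="0 0.008 0.0165 0 1;0 0.0145 0.034 0 1;0 0.019 0.052 0 1;0 0.022 0.07 0 1;0 0.0232 0.084 0 1")

```text
time_s: 6.3
position: [0.6429, -0.1983, 0.05]
tool_rot: [[0.018, 1.0, 0.001], [1.0, -0.018, -0.0], [-0.0, 0.001, -1.0]]
ft_force: [4.7, -0.8, 1.0]
grip_width: 0.0102
```

play_rows(targets="0 0 0.003 0 1;0 0 0.003 0 1")

```text
time_s: 6.5
position: [0.6429, -0.1983, 0.0474]
tool_rot: [[0.018, 1.0, 0.001], [1.0, -0.018, -0.0], [-0.0, 0.001, -1.0]]
ft_force: [4.6, -1.1, -1.6]
grip_width: 0.0105
```

```bash
python3 -c "
from h import *
go(.635,-.1995,.2,88.94)"
```

```text
t 6.5 p [ 0.6429 -0.1983  0.0474] yaw 88.96 | shift [-0.0014 -0.0077 -0.1526] turn 0.0003 | F [ 4.6 -1.1 -1.6] T [-0.11 -0.59 -0.02] w 0.0105 q6 -26.2
```

play_rows(targets="0 0 0 0 0.65;0 0 0 0 0.65;0 0 0 0 0.65;0 0 -0.03 0 0.65;0 0 -0.07 0 0.65")

```text
time_s: 7.0
position: [0.6412, -0.1977, 0.1174]
tool_rot: [[0.018, 1.0, -0.004], [1.0, -0.018, 0.002], [0.002, -0.004, -1.0]]
ft_force: [-0.3, -0.9, 1.0]
grip_width: 0.0297
```

play_rows(targets="0 0 -0.05 0 0.65;0 -0.03 -0.1 0 0.65;0 -0.06 -0.15 0 0.5")

```text
time_s: 7.3
position: [0.59, -0.1969, 0.2559]
tool_rot: [[0.018, 1.0, 0.0], [1.0, -0.018, -0.0], [-0.0, 0.0, -1.0]]
ft_force: [0.3, -0.2, 0.5]
grip_width: 0.0422
```

```bash
python3 -c "
from h import *
go(.4348,.1805,.23,88.94)
grab('side','s4');im=grab('top','t4')
P=cloud(load('s4'));Q=P[235:290,325:370].reshape(-1,3);Q=Q[np.isfinite(Q).all(1)];print(np.percentile(Q[:,2],[5,50,95]))
import cv2
cv2.imwrite('pics/s4c.png',cv2.resize(cv2.imread('pics/s4.png')[100:380,230:450],None,fx=3,fy=2.1))"
```

```text
t 7.3 p [ 0.59   -0.1969  0.2559] yaw 88.99 | shift [ 0.3746 -0.1618  0.0259] turn 0.0009 | F [ 0.3 -0.2  0.5] T [-0.02 -0.06  0.01] w 0.0422 q6 -28.3
[0.06659268 0.06917801 0.07117697]
```

View pics/s4c.png

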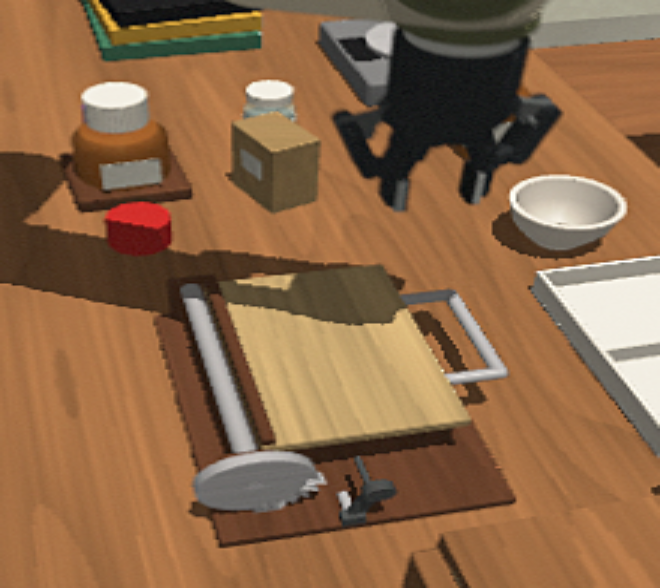

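The board is flat: its face measures about 69 mm and the pawl lies clear. Next is the white lid on the jar at crop (115,105). The red and purple lids lie loose on the counter, so they don't fit the description.

```bash
python3 -c "
from h import *
go(.4349,.1803,.2,20)"
```

```text
t 7.4 p [ 0.5903 -0.1978  0.2618] yaw 88.93 | shift [ 0.3754 -0.163   0.058 ] turn 1.203 | F [-0.1 -0.2  1.4] T [-0.02 -0.03  0.03] w 0.0427 q6 -28.3
```

play_rows(targets="0.375 -0.163 0.058 1.203 0;0.375 -0.163 0.058 1.203 0;0.375 -0.163 0.058 1.203 0;0.375 -0.163 0.058 1.203 0;0.375 -0.163 0.058 1.203 0")

```text
time_s: 7.9
position: [0.4965, 0.03, 0.2192]
tool_rot: [[0.691, 0.723, -0.001], [0.723, -0.691, 0.0], [-0.0, -0.001, -1.0]]
ft_force: [0.5, 0.9, 1.0]
grip_width: 0.0853
```

```bash
python3 -c "
from h import *
go(.4349,.1803,.2,20)"
```

```text
t 7.9 p [0.4965 0.03   0.2192] yaw 46.28 | shift [ 0.0661 -0.1484  0.0193] turn 0.4587 | F [0.5 0.9 1. ] T [ 0.    0.   -0.01] w 0.0853 q6 33.5
```

play_rows(targets="0.066 -0.1485 0.019 0.459 0;0.066 -0.1485 0.019 0.459 0;0.066 -0.1485 0.019 0.459 0;0.066 -0.1485 0.019 0.459 0;0.066 -0.1485 0.019 0.459 0")

```text
time_s: 8.4
position: [0.4332, 0.1807, 0.2002]
tool_rot: [[0.937, 0.35, -0.002], [0.35, -0.937, 0.0], [-0.001, -0.001, -1.0]]
ft_force: [1.1, -0.8, -0.4]
grip_width: 0.0855
```

```bash
python3 -c "
from h import *
go(.4349,.1803,.105,20)
im=grab('wrist','w5')
z=.1455
q=cv2.inRange(im['pixels'],(140,135,125),(255,255,255))
P=cloud(im);Z=P[...,2];m=(abs(Z-.146)<.008)&(np.hypot(P[...,0]-.435,P[...,1]-.18)<.045)&(q>0)
c=P[m];print(m.sum(),np.nanmean(c,0),np.nanmin(c,0),np.nanmax(c,0))"
```

```text
t 8.4 p [0.4332 0.1807 0.2002] yaw 20.49 | shift [0.0016 0.0011 0.0952] turn 0.0085 | F [ 1.1 -0.8 -0.4] T [ 0.01 -0.02 -0.02] w 0.0855 q6 77.6
4137 [0.4367547  0.1822685  0.14538364] [0.40733664 0.15336819 0.13817185] [0.46398163 0.20953548 0.14794642]
```

View pics/w5.png

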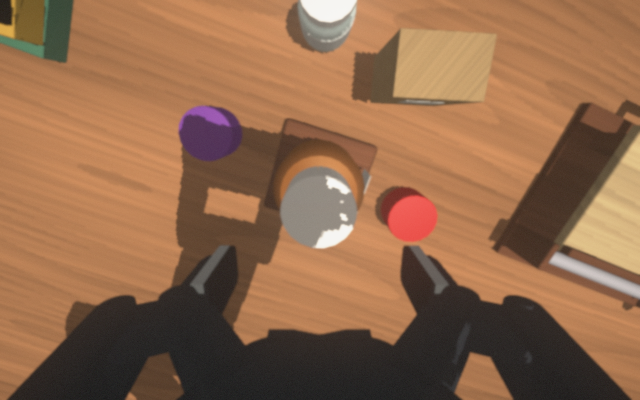

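The wrist view shows the white lid at (318,207), midway between the fingers, and nothing lies under them. I'll descend and grip.

play_rows(targets="0.002 0 0.04 0 0;0.002 0 0.08 0 0;0.002 0 0.095 0 0;0.002 0 0.095 0 0;0.002 0 0.095 0 0")

```text
time_s: 8.95
position: [0.4379, 0.1784, 0.1063]
tool_rot: [[0.938, 0.347, 0.001], [0.347, -0.938, -0.0], [0.001, 0.0, -1.0]]
ft_force: [-0.3, -0.0, 0.2]
grip_width: 0.0854
```

play_rows(targets="0 0 0 0 1;0 0 0 0 1;0 0 0 0 1;0 0 0 0 1;0 0 0 0 1", force=40)

```text
time_s: 9.45
position: [0.4369, 0.1814, 0.1076]
tool_rot: [[0.938, 0.347, 0.002], [0.347, -0.938, 0.006], [0.004, -0.004, -1.0]]
ft_force: [-6.1, 15.5, 10.9]
grip_width: 0.0576
```

```bash
python3 -c "
from h import *
go(.4349,.1803,.105,20)
import cv2
grab('side','s6');cv2.imwrite('pics/s6c.png',cv2.resize(cv2.imread('pics/s6.png')[80:230,200:360],None,fx=4,fy=4))"
```

```text
t 9.45 p [0.4369 0.1814 0.1076] yaw 20.32 | shift [-0.0023  0.0004  0.0026] turn 0.0055 | F [-6.1 15.5 10.9] T [ 2.71  0.95 -0.  ] w 0.0576 q6 77.5
```

View pics/s6c.png

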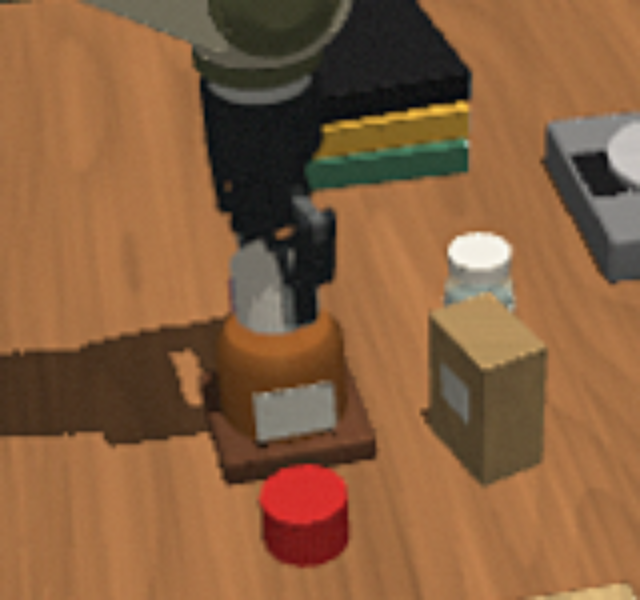

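play_rows(targets="0 -0.003 -0.0015 0 1;0 -0.003 -0.0015 0 1")

```text
time_s: 9.7
position: [0.4362, 0.182, 0.108]
tool_rot: [[0.937, 0.348, 0.002], [0.348, -0.937, -0.0], [0.001, 0.001, -1.0]]
ft_force: [-0.3, 0.5, -1.0]
grip_width: 0.058
```

play_rows(targets="0 0 0 -0.14 1;0 0 0 -0.28 1;0 0 0 -0.42 1;0 0 0 -0.56 1;0 0 0 -0.7 1")

```text
time_s: 10.2
position: [0.4366, 0.1827, 0.1078]
tool_rot: [[0.489, 0.872, 0.002], [0.872, -0.489, 0.003], [0.003, 0.0, -1.0]]
ft_force: [0.7, 9.6, 0.5]
grip_width: 0.058
```

```bash
python3 -c "
from h import *
go(.4349,.1803,.105,20)"
```

```text
t 10.2 p [0.4366 0.1827 0.1078] yaw 60.73 | shift [-0.003  -0.0003  0.0028] turn 0.7108 | F [0.7 9.6 0.5] T [ 1.44 -0.06 -0.12] w 0.058 q6 37.4
```

play_rows(targets="0.001 -0.0005 0 -0.14 1;0.001 -0.0005 0 -0.28 1;0.001 -0.0005 0 -0.42 1;0.001 -0.0005 0 -0.56 1;0.001 -0.0005 0 -0.7 1")

```text
time_s: 10.7
position: [0.436, 0.1832, 0.1077]
tool_rot: [[-0.188, 0.982, 0.0], [0.982, 0.188, 0.001], [0.001, 0.0, -1.0]]
ft_force: [-2.4, 5.8, 3.2]
grip_width: 0.0578
```

```bash
python3 -c "
from h import *
go(.4349,.1803,.105,20)"
```

```text
t 10.7 p [0.436  0.1832 0.1077] yaw 100.86 | shift [-0.0026 -0.0016  0.0027] turn 1.4113 | F [-2.4  5.8  3.2] T [ 0.82  0.46 -0.08] w 0.0578 q6 -2.5
```

Turned 1.4 rad so far. I'll open, wind back and regrip for the second twist.

play_rows(targets="0.001 0 0 0 0;0.001 0 0 0 0;0.001 0 0 0 0;0.001 0 0 0.14 0;0.001 0 0 0.28 0")

```text
time_s: 11.2
position: [0.436, 0.1837, 0.1073]
tool_rot: [[0.103, 0.995, 0.0], [0.995, -0.103, -0.0], [-0.0, 0.0, -1.0]]
ft_force: [-0.8, 0.7, -0.3]
grip_width: 0.0854
```

play_rows(targets="0 0 0 0.15 0;0 0 0 0.3 0;0 0 0 0.45 0;0 0 0 0.6 0;0 0 0 0.75 0")

```text
time_s: 11.7
position: [0.436, 0.1837, 0.1072]
tool_rot: [[0.754, 0.657, 0.0], [0.657, -0.754, -0.0], [-0.0, 0.0, -1.0]]
ft_force: [-0.4, 0.0, 0.4]
grip_width: 0.0855
```

```bash
python3 -c "
from h import *
go(.436,.1828,.1077,40)"
```

```text
t 11.7 p [0.436  0.1837 0.1072] yaw 41.06 | shift [-0.0006  0.0007 -0.0005] turn 0.0185 | F [-0.4  0.   0.4] T [-0.03 -0.04  0.02] w 0.0855 q6 57.4
```

play_rows(targets="0 0.001 -0.001 0.1 0.5;0 0.001 -0.001 0.1 1;0 0.001 -0.001 0.1 1;0 0.001 -0.001 0.1 1;0 0.001 -0.001 0.1 1", force=40)

```text
time_s: 12.2
position: [0.4368, 0.1829, 0.1088]
tool_rot: [[0.81, 0.587, 0.001], [0.587, -0.81, -0.0], [0.001, 0.001, -1.0]]
ft_force: [-2.0, -0.9, 4.7]
grip_width: 0.0579
```

play_rows(targets="0 0 0 -0.14 1;0 0 0 -0.28 1;0 0 0 -0.42 1;0 0 0 -0.56 1;0 0 0 -0.7 1")

```text
time_s: 12.7
position: [0.4363, 0.183, 0.1085]
tool_rot: [[0.237, 0.971, -0.001], [0.971, -0.237, 0.0], [-0.0, -0.001, -1.0]]
ft_force: [-2.1, -3.2, 4.9]
grip_width: 0.0574
```

```bash
python3 -c "
from h import *
go(.436,.1828,.1077,40)"
```

```text
t 12.7 p [0.4363 0.183  0.1085] yaw 76.26 | shift [-0.0002 -0.0003  0.0008] turn 0.6329 | F [-2.1 -3.2  4.9] T [-0.23  0.49 -0.79] w 0.0574 q6 22.1
```

play_rows(targets="0 0 0 -0.05 1;0 0 0 -0.08 1")

```text
time_s: 12.9
position: [0.4362, 0.1832, 0.1085]
tool_rot: [[0.165, 0.986, -0.001], [0.986, -0.165, 0.001], [0.001, -0.001, -1.0]]
ft_force: [-2.0, 1.2, 4.2]
grip_width: 0.0576
```

```bash
python3 -c "
from h import *
go(.436,.1828,.1077,40)"
```

```text
t 12.9 p [0.4362 0.1832 0.1085] yaw 80.52 | shift [-0.0004 -0.0002  0.0008] turn 0.7073 | F [-2.   1.2  4.2] T [ 0.15  0.47 -1.73] w 0.0576 q6 17.8
```

Torque is up to 1.7 N m, so the lid is at the stop. I'll back off into the free window and try a small lift.

play_rows(targets="0 0 0 0.1 1;0 0 0 0.18 1;0 0 -0.003 0.18 1;0 0 -0.005 0.18 1")

```text
time_s: 13.3
position: [0.4363, 0.183, 0.1133]
tool_rot: [[0.336, 0.942, -0.001], [0.942, -0.336, -0.0], [-0.0, -0.001, -1.0]]
ft_force: [-1.5, -0.2, -0.9]
grip_width: 0.0573
```

```bash
python3 -c "
from h import *
go(.436,.1828,.1077,40)"
```

```text
t 13.3 p [0.4363 0.183  0.1133] yaw 70.36 | shift [-0.0003 -0.0002  0.0056] turn 0.5299 | F [-1.5 -0.2 -0.9] T [0.02 0.24 0.01] w 0.0573 q6 28.0
```

play_rows(targets="0 0 -0.01 0 1;0 0 -0.02 0 1;0 0 -0.03 0 1;0 0 -0.05 0 1;0 0 -0.08 0 1")

```text
time_s: 13.8
position: [0.436, 0.183, 0.1939]
tool_rot: [[0.339, 0.941, -0.002], [0.941, -0.339, -0.0], [-0.001, -0.002, -1.0]]
ft_force: [0.6, -0.3, -1.3]
grip_width: 0.0575
```

```bash
python3 -c "
from h import *
go(.436,.1828,.1077,40)
import cv2
grab('side','s7');cv2.imwrite('pics/s7c.png',cv2.resize(cv2.imread('pics/s7.png')[60:230,190:370],None,fx=3.5,fy=3.5))"
```

```text
t 13.8 p [0.436  0.183  0.1939] yaw 70.21 | shift [-0.0001  0.0002  0.0862] turn 0.5273 | F [ 0.6 -0.3 -1.3] T [ 0.03 -0.03  0.01] w 0.0575 q6 28.2
```

View pics/s7c.png

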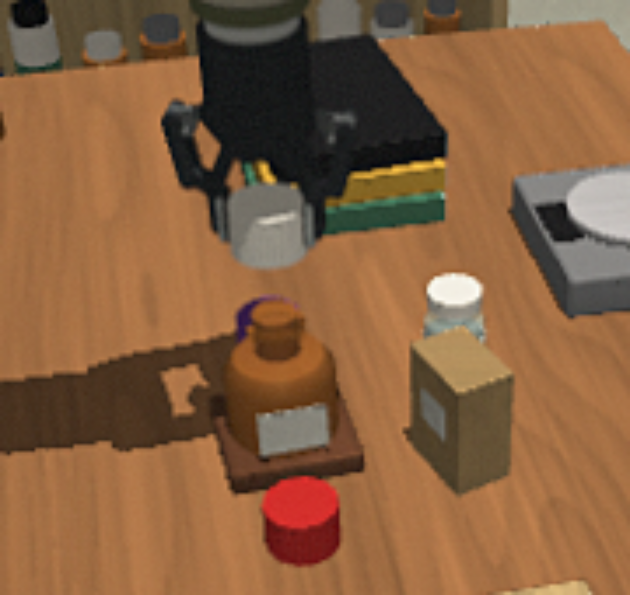

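The lid is off, held at crop (268,225) with the jar mouth bare below it. I'll carry it to the board.

```bash
python3 -c "
from h import *
go(.5317,-.1976,.16)"
```

```text
t 13.85 p [0.4382 0.1834 0.1992] yaw 70.22 | shift [-0.327   0.2166  0.0395] turn 0 | F [1.4 0.7 4.9] T [-0.01 -0.06 -0.  ] w 0.0574 q6 28.2
```

play_rows(targets="-0.033 0.022 0 0 1;-0.082 0.054 0 0 1;-0.13 0.087 0 0 1;-0.18 0.12 0 0 1;-0.23 0.152 0.01 0 1")

```text
time_s: 14.35
position: [0.494, -0.0516, 0.1889]
tool_rot: [[0.338, 0.941, 0.003], [0.941, -0.338, -0.001], [0.0, 0.003, -1.0]]
ft_force: [0.5, 0.2, -1.0]
grip_width: 0.0575
```

```bash
python3 -c "
from h import *
go(.5317,-.1976,.16)"
```

```text
t 14.35 p [ 0.494  -0.0516  0.1889] yaw 70.22 | shift [-0.1246  0.0848  0.0291] turn 0 | F [ 0.5  0.2 -1. ] T [ 0.04 -0.02  0.03] w 0.0575 q6 0.1
```

play_rows(targets="-0.04 0.027 0.01 0 1;-0.08 0.055 0.02 0 1;-0.11 0.075 0.029 0 1;-0.124 0.085 0.029 0 1;-0.124 0.085 0.029 0 1")

```text
time_s: 14.85
position: [0.5316, -0.1965, 0.1588]
tool_rot: [[0.341, 0.94, 0.001], [0.94, -0.341, -0.0], [-0.0, 0.001, -1.0]]
ft_force: [0.8, 0.8, -0.7]
grip_width: 0.0573
```

```bash
python3 -c "
from h import *
go(.5317,-.1976,.077)
import cv2
grab('side','s8');cv2.imwrite('pics/s8c.png',cv2.resize(cv2.imread('pics/s8.png')[160:340,260:440],None,fx=3.3,fy=3.3))
go(.5317,-.1976,.077)"
```

```text
t 14.85 p [ 0.5316 -0.1965  0.1588] yaw 70.07 | shift [-0.001   0.0004  0.0818] turn 0 | F [ 0.8  0.8 -0.7] T [ 0.03 -0.03 -0.01] w 0.0573 q6 -12.3
t 14.9 p [ 0.5314 -0.1949  0.159 ] yaw 70.15 | shift [-0.0025  0.0012  0.082 ] turn 0 | F [ 0.   0.9 -1.4] T [-0.02  0.01 -0.02] w 0.0575 q6 -12.3
```

View pics/s8c.png

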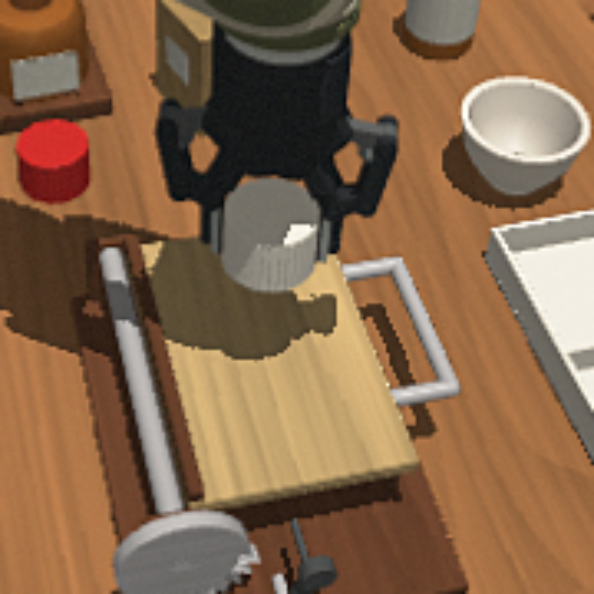

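Held level and above the board. I'll lower it gently, then creep down to contact.

play_rows(targets="-0.001 0 0.035 0 1;-0.001 0 0.065 0 1;-0.001 0 0.08 0 1;-0.001 0 0.08 0 1")

```text
time_s: 15.3
position: [0.5301, -0.1935, 0.0775]
tool_rot: [[0.337, 0.941, -0.003], [0.941, -0.337, 0.002], [0.001, -0.003, -1.0]]
ft_force: [0.5, 0.6, 0.1]
grip_width: 0.0575
```

play_rows(targets="0 0 0.002 0 1;0 0 0.002 0 1")

```text
time_s: 15.5
position: [0.5315, -0.1953, 0.0778]
tool_rot: [[0.338, 0.941, 0.002], [0.941, -0.338, -0.001], [-0.0, 0.002, -1.0]]
ft_force: [-0.5, 0.3, -1.1]
grip_width: 0.0575
```

```bash
python3 -c "
from h import *
go(.5317,-.1976,.073)"
```

```text
t 15.5 p [ 0.5315 -0.1953  0.0778] yaw 70.24 | shift [-0.002   0.001   0.0048] turn 0 | F [-0.5  0.3 -1.1] T [-0.06  0.   -0.05] w 0.0575 q6 -12.4
```

play_rows(targets="0 0 0.0015 0 1;0 0 0.003 0 1;0 0 0.003 0 1")

```text
time_s: 15.8
position: [0.5309, -0.1958, 0.0736]
tool_rot: [[0.339, 0.941, 0.0], [0.941, -0.339, -0.0], [-0.0, 0.0, -1.0]]
ft_force: [-0.2, -0.2, -1.3]
grip_width: 0.057
```

```bash
python3 -c "
from h import *
go(.5317,-.1976,.073)"
```

```text
t 15.8 p [ 0.5309 -0.1958  0.0736] yaw 70.18 | shift [-0.0014  0.0013  0.0006] turn 0 | F [-0.2 -0.2 -1.3] T [-0.03 -0.05  0.03] w 0.057 q6 -12.4
```

play_rows(targets="0 0 0.0015 0 1;0 0 0.0015 0 1")

```text
time_s: 16.0
position: [0.5311, -0.1961, 0.0725]
tool_rot: [[0.339, 0.941, 0.001], [0.941, -0.339, -0.001], [-0.0, 0.001, -1.0]]
ft_force: [-0.6, 0.3, 3.4]
grip_width: 0.057
```

```bash
python3 -c "
from h import *
go(.5317,-.1976,.073)"
```

```text
t 16.0 p [ 0.5311 -0.1961  0.0725] yaw 70.18 | shift [-0.0013  0.0011 -0.0005] turn 0 | F [-0.6  0.3  3.4] T [0.01 0.14 0.05] w 0.057 q6 -12.4
```

Contact at about 4 N. I'll release and retreat straight up.

play_rows(targets="0 0 0 0 0.25;0 0 0 0 0.2;0 0 0 0 0;0 0 0 0 0;0 0 0 0 0")

```text
time_s: 16.5
position: [0.5309, -0.1958, 0.0719]
tool_rot: [[0.339, 0.941, -0.0], [0.941, -0.339, 0.0], [0.0, -0.0, -1.0]]
ft_force: [-1.1, -0.6, 0.2]
grip_width: 0.0854
```

play_rows(targets="0 0 -0.02 0 0;0 0 -0.05 0 0;0 0 -0.09 0 0;0.03 0 -0.13 0 0;0.08 0 -0.16 0 0")

```text
time_s: 17.0
position: [0.5561, -0.128, 0.2307]
tool_rot: [[0.342, 0.94, 0.003], [0.94, -0.342, -0.002], [-0.001, 0.004, -1.0]]
ft_force: [0.5, -0.3, 0.7]
grip_width: 0.0856
```

play_rows(targets="0 -0.05 0 0 0;0 -0.1 0 0 0;0 -0.15 0 0 0;0 -0.2 0 0 0;0 -0.2 0 0 0")

```text
time_s: 17.5
position: [0.3625, -0.0568, 0.2274]
tool_rot: [[0.338, 0.941, -0.002], [0.941, -0.338, 0.001], [0.0, -0.003, -1.0]]
ft_force: [0.0, -0.3, 0.3]
grip_width: 0.0856
```

```bash
python3 -c "
from h import *
go(.5317,-.1976,.073)
import cv2
grab('side','s9');grab('top','t9')
a=cv2.imread('pics/s9.png')[110:380,210:450];cv2.imwrite('pics/s9c.png',cv2.resize(a,None,fx=2.5,fy=2.2))
S=load('s9');P=cloud(S);q=cv2.inRange(S['pixels'],(150,145,130),(255,255,255))>0
m=q&(np.hypot(P[...,0]-.531,P[...,1]+.196)<.05)&(P[...,2]>.1)
L=P[m];print(m.sum(),L.min(0),L.max(0),np.percentile(L[:,2],[5,50,95]))
I=load('t9');P=cloud(I)
print('bottle',P[160,208],'carton',np.nanpercentile(P[163:175,240:268].reshape(-1,3),[1,99],axis=0).round(3))
d=cv2.absdiff(cv2.imread('pics/t9.png'),cv2.imread('pics/top0.png'))[145:190,195:280];print('diff',d.mean(),d.max())
Q=P[165:205,352:372].reshape(-1,3);print('board z near y+',np.nanpercentile(Q[:,2],[5,50,95]))
"
```

```text
t 17.5 p [ 0.3625 -0.0568  0.2274] yaw 70.22 | shift [-0.0753  0.2073  0.1538] turn 0 | F [ 0.  -0.3  0.3] T [ 0.06 -0.04  0.01] w 0.0856 q6 -7.8
465 [ 0.50229026 -0.22583211  0.10415541] [ 0.55922308 -0.16834217  0.11258369] [0.10677519 0.10923323 0.11131159]
bottle [0.58555548 0.22915597 0.09643374] carton [[0.554 0.093 0.1  ]
 [0.579 0.155 0.108]]
diff 1.3780392156862744 4
board z near y+ [0.06575678 0.06888013 0.07221796]
```

View pics/s9c.png

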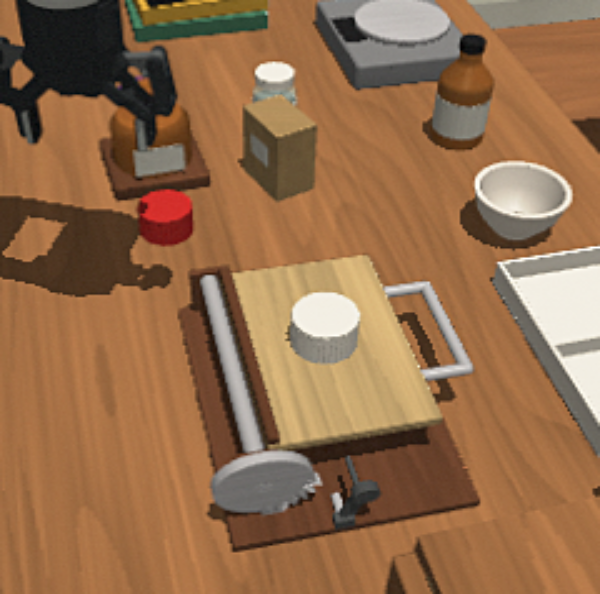

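View pics/t9.png

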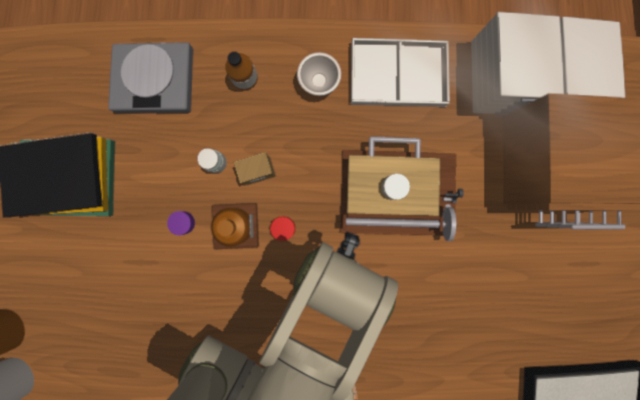

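The lid lies flat and upright at top (397,187), with its top at about 0.110. The board is flat, the pawl is clear, and the bottle and carton haven't moved. I'll let the arm settle and then hand in.

play_rows(targets="0 0 0 0 0;0 0 0 0 0;0 0 0 0 0")

```text
time_s: 17.9
position: [0.3682, -0.0598, 0.2275]
tool_rot: [[0.339, 0.941, -0.0], [0.941, -0.339, 0.0], [0.0, -0.0, -1.0]]
ft_force: [-1.0, 0.4, 0.1]
grip_width: 0.0853
```

```bash
python3 -c "
from h import *
print(status.observe()['qvel'].round(2)); print(env.close_job())"
```

```text
[-0.03 -0.26  0.34  0.01  0.04  0.12]
the job is handed in; nothing more can be done
None
```

The job is done and was handed in at 17.9 s. I raised the board by its bar to about 1.42 rad, which threw the pawl clear, then lowered it flat and let go. I unscrewed the white lid in two anticlockwise twists until it met the stop. Then I turned it back about 0.18 rad, lifted it straight off and set it down near the middle of the board.

Last checks before handing in:
- **Board:** its face measured about 69 mm above the counter, against 70 mm when fully flat, and the pawl is over.
- **Lid:** it lies upright and level, with its top at about 110 mm and its centre near (0.531, -0.197).
- **Bottle and carton:** both are unmoved; the before and after pictures differ by at most 4 grey levels there.
- **Gripper:** it is open and well away from everything.

The highest wrist force I read was about 20 N, and none of the checks failed or disagreed.

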